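# Strike a mark, then draw the index plunger and hold it back

### The arm

A 6-joint arm with a two-finger parallel gripper is mounted at the origin on the work surface. World frame = base frame: x ahead of the robot, y to its left, z up, the work surface at z = 0. Lengths are in m, angles in rad, forces in N, time in s.
With the tool pointing down it reaches from about 0.35 to 1 m from the base axis. Payload 7.1 kg.
Tool frame: the origin (TCP) lies between the finger pads; the fingertips stand 22 mm ahead of it and the grasp point (between the pads) lies 3 mm ahead of it; z points along the fingers, y is the line along which they close (so a half turn about z gives the same grasp; the last joint's range is limited). The gripper opens to 85 mm and grips with 20 to 120 N. Pads are 22 mm wide; open, the fingers measure 114 mm over their backs; the gripper's body (76 mm by 85 mm) begins 54 mm behind the grasp point. The pads swing forward as they close: fully open they stand 13 mm farther back than shut.
Start: joints at [-1.178, 0.423, 1.63, -0, 1.089, -0.019], TCP at [0.25, -0.573, 0.253] pointing down, gripper open.
Joint ranges: [-3, 3], [-0.9, 2.11], [0.09, 2.58], [-1.31, 4.45], [0.11, 2.69], [-2.54, 2.54]. Speed limits (rad/s): [2.39, 2.39, 3.01, 3.14, 3.14, 3.14].

### API

Orientations are given as a rotation vector (axis times angle).
In Python, from rig import manip gives the robot as it stands. The module is installed in compiled form; this text tells all that it offers. Calls block until the motion is done:
- manip.move_to(position, orientation): joint-space move of the TCP to a pose.
- manip.servo_line(position, orientation=None, rate=0.15): straight line of the TCP; orientation=None keeps the orientation; rate is the mean speed in m/s.
- manip.set_joints(angles): joint-space move.
- manip.command_gripper(opening, f_grip=None): finger opening in m; f_grip is the grip in N (None keeps the last); returns when the fingers have stopped.
- manip.hold(seconds).
- manip.solve_ik(position, orientation): joint angles nearest the present ones, or None.
- manip.camera(name): name is "scene" or "top" or "wrist"; returns a dict with "image" (400x640x3 uint8, red, green, blue), "fx", "fy", "cx", "cy" (pixels), "cam_to_world" (4x4, takes a point from camera to world coordinates); the wrist camera has in their place "mount" (4x4, takes a point from camera to tool coordinates, whose origin is the TCP and whose axes are the flange's). Camera axes: x right, y down, z forward; pixel columns grow to the right and rows downward; lengths in m; the calibration is good to about 2 mm. A picture is of the moment at which its call begins: read the wrist's pose just before it. There is no depth.
A pose or a line that the arm cannot do raises manip.IKError and nothing moves.
- manip.sign_off(): hands the job in; it is judged then, once.
Readings, each from a call of its own:
- manip.get_time(): time.
- manip.get_joint_positions(): joint angles.
- manip.get_joint_vel(): joint speeds.
- manip.get_tau(): joint torques, N m.
- manip.get_position(): TCP position.
- manip.get_ee_rot(): TCP orientation.
- manip.get_contact_force(): force on the tool from outside, world axes, zero at the start.
- manip.get_torque(): the same for the moment, N m.
- manip.get_width(): finger opening in m.
- manip.get_grip_force(): force on a finger pad.
Only numpy, scipy, OpenCV 4.12 (cv2) and the standard library are available. Lean on these libraries where they do the work, as an engineer would, in place of code of your own. Each camera call takes 0.05 s, during which the arm holds its last target. There are 200 camera calls.

### The job

With the index plunger still home, pull the press lever down to its stop to strike the copper disc, and let the lever return all the way up. Then take the index plunger's knob with the fingers, pull it fully up against its spring so that the pin is clear of the hole in the plate, and finish while still holding it there, so that a colleague can turn the plate. Leave everything loose on the bench where it is.

Things in the scene. Friction and masses are not known exactly. Their poses are not given: they have to be found in the camera images.
- press: grey C-frame hand lever press fixed to the bench. Origin: on the bench, under the vertical axis of its punch ram. Its own -x axis points from the column past the ram, the way the lever points; z up. Head 44 mm wide with lever cheeks up to 237 mm above the bench; column from x = +100 to +165 mm
- lever_pivot (a point): hinge axis of the press lever, 50 mm behind the ram axis (press +x) and 210 mm above the bench; the axis runs along the press's y
- lever_ball (a point): centre of the 32 mm ball on the free end of the lever, 190 mm from the hinge axis. The lever is a bare 16 mm round bar pointing along the press's -x; at rest it slopes 0.45 rad up from level (ball centre 293 mm above the bench)
- lever (a joint): angle of the lever: 0 at rest (up), grows as the ball goes down, 0.85 rad at its stop (ball centre 137 mm above the bench). A return spring needs about 3 N at the ball to start and 10 N at the stop, and brings it up by itself when let go; the ram goes down with it
- dial: steel indexing plate 210 mm across with a copper disc on it, on a grey foot under the ram, fixed to the bench (plate top 50 mm high, copper to 53 mm). Origin: on the bench under the plate's centre, z up. On its own -y side a post (30 mm square, 137 mm from the centre, 78 mm tall) carries a 30 mm wide arm in over the plate's rim; the index plunger stands in the arm at y = -95 mm
- knob (a point): pull knob of the index plunger, plain steel, vertical, moves straight up: waist 18 mm across and 29 mm tall, above it a lip 30 mm across and 7 mm thick. This point: on its axis at the waist's foot, 90 mm above the bench when home (lip from 119 to 126 mm above the bench). Below it are a 20 mm sleeve, 12 mm tall, and the arm's top, 78 mm above the bench
- plunger (a joint): lift of the index plunger in m: 0 home with its pin 10 mm deep in a hole of the plate, 0.018 fully back at its stop. Its spring pulls it home with about 6 N at the start and 13 N fully back; it does not latch
- hammer: bystander: hammer lying on the bench
- vase: bystander: open copper beaker, 64 mm across, 90 mm tall, standing
- blank: bystander: copper disc 80 mm across, 6 mm thick, lying flat
- punch_a: bystander: square steel bar 120 x 10 x 10 mm, lying
- punch_b: bystander: square steel bar 100 x 12 x 12 mm, lying
- jar: bystander: steel pot 68 mm across, 70 mm tall, with punches standing in it up to 112 mm
- bottle: bystander: brown bottle 52 mm across, 130 mm tall, standing

How it is judged:
By the outcome, as a careful person would: the job done as asked, in the order asked, and still so for the second after the job is handed in, while the arm keeps its last pose, push and grip.
It also fails if it takes over 58 s, if anything falls off the work surface, if the arm or the gripper's body presses on something with over 40 N, if the wrist force passes 120 N, or if a joint passes its speed limit or range.

## Working session

There is one attempt and no reset: what is moved stays moved. The work goes in short steps, each a Python script; the robot and the scene stay as the last script left them, time stands still between calls to the robot, and variables do not carry over. Pictures are saved under pics/ and viewed, at most 10 in all, crops included, and the job is handed in when it is done.

```bash
mkdir -p pics
python3 - <<'E'
from rig import manip as m
import cv2,numpy as np
for n in("scene","top"):
    c=m.camera(n);cv2.imwrite(f"pics/{n}0.png",c["image"][:,:,::-1])
    np.savez(n+"0.npz",**c)
    print(n,c["fx"],c["fy"],c["cx"],c["cy"]);print(np.round(c["cam_to_world"],4))
print(m.get_position(),m.get_ee_rot(),m.get_time())
print(m.camera("wrist")["mount"])
E
```

```text
scene 483.5715251681766 483.5715251681766 317.45831888533803 200.14138575479868
[[ 0.8774  0.3598 -0.3174  0.8745]
 [ 0.4798 -0.6615  0.5763 -0.5488]
 [-0.0026 -0.658  -0.753   1.0042]
 [ 0.      0.      0.      1.    ]]
top 417.50250453054906 417.50250453054906 324.08830685794794 196.30362949114942
[[-0.011  -0.9951  0.0982  0.4223]
 [-0.9999  0.0101 -0.0099  0.0956]
 [ 0.0088 -0.0983 -0.9951  1.2271]
 [ 0.      0.      0.      1.    ]]
[ 0.25002073 -0.57234085  0.25265254] [-3.07396888e+00 -6.42027928e-01  4.29064347e-04] 0.1
[[ 1.50468393e-03 -9.60835722e-01 -2.77114508e-01  7.01614607e-02]
 [ 9.99997572e-01  9.99604748e-04  1.96389689e-03  1.13446796e-04]
 [-1.60997731e-03 -2.77116791e-01  9.60834893e-01 -1.21022764e-01]
 [ 0.00000000e+00  0.00000000e+00  0.00000000e+00  1.00000000e+00]]
```

View pics/scene0.png

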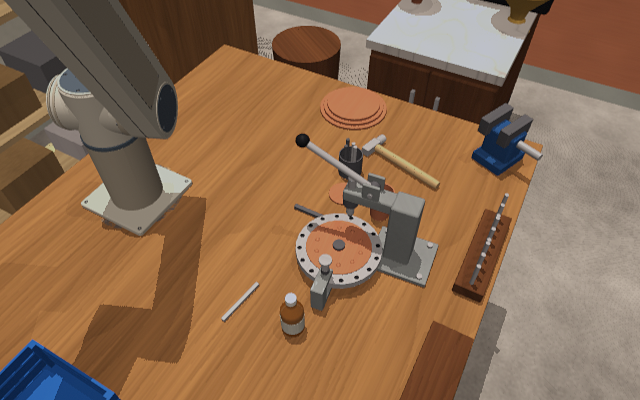

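View pics/top0.png

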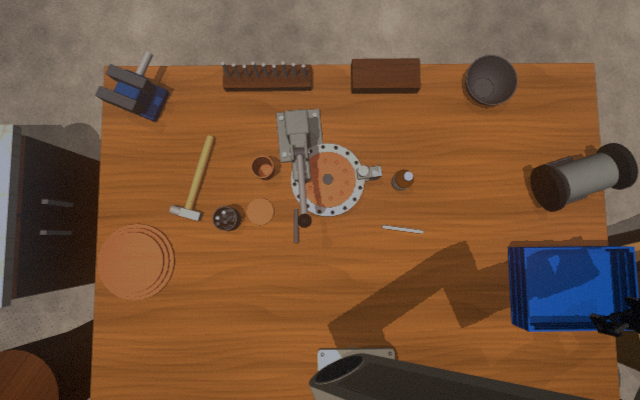

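The scene view shows the ball at about (303,140), the knob lip at (326,260), and the bottle just beyond the post. The top view shows the ball at (305,220), the plate centre at (328,180), the knob at (363,172) and the bottle at (403,180). I'll zoom in on both for exact pixels.

Run:
```python
import cv2,numpy as np
a=cv2.imread("pics/top0.png")[95:255,240:430];b=cv2.imread("pics/scene0.png")[120:340,270:450]
a=cv2.resize(a,None,fx=3,fy=3,interpolation=cv2.INTER_CUBIC);b=cv2.resize(b,None,fx=2.2,fy=2.2,interpolation=cv2.INTER_CUBIC)
cv2.imwrite("pics/ca.png",a);cv2.imwrite("pics/cb.png",b)
```

```text
(no output)
```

View pics/ca.png

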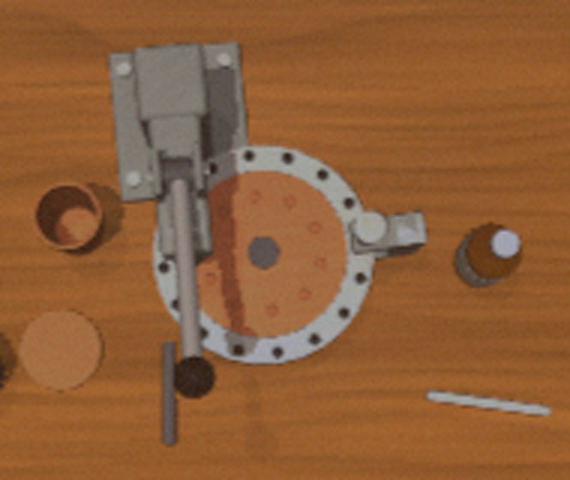

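View pics/cb.png

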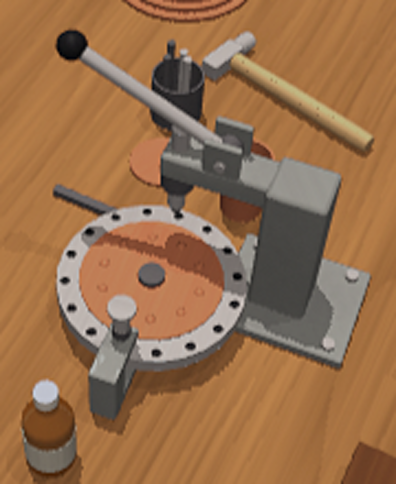

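```bash
cat > geo.py <<'E'
import numpy as np,cv2
C={n:dict(np.load(n+"0.npz")) for n in("scene","top")}
def ray(n,u,v):
    c=C[n];T=c["cam_to_world"];d=T[:3,:3]@[(u-c["cx"])/c["fx"],(v-c["cy"])/c["fy"],1];return T[:3,3],d
def onz(n,p,z):
    o,d=ray(n,*p);return o+d*(z-o[2])/d[2]
def tri(p,q):
    a,d=ray("scene",*p);b,e=ray("top",*q)
    s=np.linalg.lstsq(np.c_[d,-e],b-a,rcond=None)[0]
    x,y=a+s[0]*d,b+s[1]*e;return (x+y)/2,np.linalg.norm(x-y)
def blob(n,x0,y0,x1,y1,f):
    im=C[n]["image"][y0:y1,x0:x1].astype(int);m=f(im).astype(np.uint8)
    k,l,s,c=cv2.connectedComponentsWithStats(m);i=1+np.argmax(s[1:,4]);return c[i]+[x0,y0],s[i]
E
python3 - <<'E'
from geo import *
dark=lambda i:i.max(2)<60
bs,s1=blob("scene",290,128,316,152,dark);bt,s2=blob("top",292,208,318,232,dark)
print(bs,s1,bt,s2)
ball,e=tri(bs,bt);print("ball",ball,e,onz("scene",bs,.293),onz("top",bt,.293))
g=lambda i:(i.min(2)>135)&(np.ptp(i,axis=2)<45)
for n,w in(("scene",(316,250,336,270)),("top",(352,160,378,182))):
    p,s=blob(n,*w,g);print(n,p,s,onz(n,p,.126))
print("knob eye",onz("scene",(325.2,258.8),.126),onz("top",(363.7,170.7),.126),tri((325.2,258.8),(363.7,170.7)))
print("plate",onz("top",(327.5,179.7),.05))
# plate rim in scene: left 57,right 246,top 205 -> via rays
print("arm far end of post", onz("top",(240+425/3,95+230/3),.078))
# lever direction
q=(240+179/3,95+190/3);z=.22
for _ in range(5):
    p=onz("top",q,z);r=np.hypot(*(p-ball)[:2]);z=.293-r*np.tan(.45)
print("bar",p,r);u=(ball-p)[:2]/r;print("lever dir",u,"pivot",ball[:2]-.171*u,"ram",ball[:2]-.121*u)
print("bottle",onz("top",(240+506/3,95+242/3),.13),"punch_b",onz("top",(240+430/3,95+395/3),.01))
E
```

```text
[302.02097902 139.94405594] [  6   6  14  13 143] [303.91056911 220.04878049] [  6   6  13  13 123]
ball [0.46155969 0.13197332 0.29415208] 6.339397127850385e-05 [0.46091491 0.13309737 0.293     ] [0.46158188 0.13200039 0.293     ]
scene [324.90350877 259.10526316] [  3   4  13  11 114] [ 0.60043783 -0.01859825  0.126     ]
top [360.12605042 168.20168067] [  0   0  16  16 119] [ 0.60533795 -0.01238832  0.126     ]
knob eye [ 0.60062939 -0.01758438  0.126     ] [ 0.59850354 -0.02180178  0.126     ] (array([ 0.59980356, -0.02040772,  0.12865184]), np.float64(0.004091273105928473))
plate [0.58577528 0.0736807  0.05      ]
arm far end of post [ 0.60298327 -0.07695125  0.078     ]
bar [0.615863   0.14435758 0.21822345] 0.1547994852796165
lever dir [-0.99679471 -0.08000195] pivot [0.63201159 0.14565365] ram [0.58217185 0.14165355]
bottle [ 0.58337052 -0.14074293  0.13      ] punch_b [ 0.4517664 -0.0880431  0.01     ]
```

Consistency checks pass: the ball triangulates to z = 0.294 (0.293 expected), and the knob is 94 mm from the plate centre (95 expected). Next I'll check reachability for the ball arc and for a near-horizontal grasp of the knob.

```bash
cat > plan.py <<'E'
import numpy as np
from scipy.spatial.transform import Rotation as R
from rig import manip as m
ball=np.array([.4615,.132,.294]);u=np.array([-.9968,-.080,0]);piv=ball-.1711*u;piv[2]=.2105
def arc(th): # ball centre for lever angle th
    a=.45-th;return piv+.19*(np.cos(a)*u+[0,0,np.sin(a)])
def rot(zdir,xhint):
    z=zdir/np.linalg.norm(zdir);y=np.cross(z,xhint);y/=np.linalg.norm(y);return R.from_matrix(np.c_[np.cross(y,z),y,z])
down=rot(np.array([0,0,-1.]),-u)      # tool x along press +x, tool y across the lever
knob=np.array([.5998,-.0195,.0])
def kpose(z,yaw,tilt,back=0): # grasp point at knob axis, height z, tool z ahead/down
    d=np.array([np.cos(yaw)*np.cos(tilt),np.sin(yaw)*np.cos(tilt),-np.sin(tilt)])
    return knob+[0,0,z]-d*.003-back*np.array([np.cos(yaw),np.sin(yaw),0]),rot(d,np.array([0,0,1.])).as_rotvec()
E
python3 - <<'E'
from plan import *
print(R.from_rotvec(m.get_ee_rot()).as_matrix().round(2))
f=lambda p,r:None if (q:=m.solve_ik(p,r)) is None else np.round(q,2)
for D in(down,down*R.from_euler('z',np.pi)):
    for th in(-.3,0,.4,.87):print(th,f(arc(th),D.as_rotvec()))
for yaw in(-.03,.2,.4):
  for t in(0,.15,.3,.5,.7):print(yaw,t,f(*kpose(.104,yaw,t)),f(*kpose(.124,yaw,t)),f(*kpose(.104,yaw,t,.1)))
E
```

```text
[[ 0.92  0.4  -0.  ]
 [ 0.4  -0.92  0.  ]
 [ 0.   -0.   -1.  ]]
-0.3 [ 0.24  0.16  1.79 -0.    1.2   1.73]
0 [ 0.25  0.16  1.9  -0.    1.08  1.74]
0.4 [ 0.26  0.23  2.01 -0.    0.9   1.75]
0.87 [ 0.25  0.4   2.03 -0.    0.71  1.75]
-0.3 [ 0.24  0.16  1.79 -0.    1.2  -1.41]
0 [ 0.25  0.16  1.9  -0.    1.08 -1.4 ]
0.4 [ 0.26  0.23  2.01 -0.    0.9  -1.39]
0.87 [ 0.25  0.4   2.03 -0.    0.71 -1.4 ]
-0.03 0 [-0.07  1.12  2.26  3.1   1.81 -1.58] [-0.07  1.07  2.28  3.1   1.78 -1.58] [-0.09  1.28  2.42  3.07  2.12 -1.61]
-0.03 0.15 [-0.07  1.01  2.3   3.1   1.59 -1.58] [-0.07  0.96  2.31  3.1   1.55 -1.58] [-0.09  1.16  2.47  3.08  1.9  -1.6 ]
-0.03 0.3 [-0.07  0.89  2.31  3.1   1.33 -1.57] [-0.07  0.83  2.33  3.1   1.29 -1.57] [-0.09  1.01  2.5   3.09  1.64 -1.59]
-0.03 0.5 [-0.07  0.74  2.3   3.1   0.96 -1.57] [-0.07  0.68  2.31  3.1   0.92 -1.56] [-0.08  0.79  2.5   3.09  1.22 -1.58]
-0.03 0.7 [-0.06  0.61  2.25  3.09  0.59 -1.55] [-0.06  0.56  2.25  3.09  0.54 -1.55] [-0.08  0.61  2.45  3.09  0.79 -1.57]
0.2 0 [-0.27  1.11  2.23  2.67  1.75 -1.66] [-0.27  1.06  2.25  2.67  1.72 -1.65]
[... 436 characters left out ...]
6   0.6  -1.37] [-0.19  0.56  2.23  2.57  0.56 -1.33] [-0.32  0.6   2.42  2.57  0.77 -1.48]
0.4 0 [-0.4   1.08  2.18  2.34  1.65 -1.65] [-0.4   1.03  2.2   2.34  1.63 -1.63] [-0.64  1.14  2.29  2.09  1.72 -1.82]
0.4 0.15 [-0.39  0.98  2.21  2.36  1.46 -1.61] [-0.39  0.93  2.23  2.35  1.43 -1.58] [-0.63  1.03  2.33  2.13  1.54 -1.76]
0.4 0.3 [-0.37  0.87  2.23  2.36  1.24 -1.54] [-0.37  0.82  2.24  2.35  1.21 -1.51] [-0.6   0.91  2.36  2.17  1.34 -1.68]
0.4 0.5 [-0.33  0.74  2.22  2.33  0.94 -1.42] [-0.33  0.68  2.23  2.3   0.91 -1.38] [-0.54  0.75  2.37  2.18  1.05 -1.54]
0.4 0.7 [-0.28  0.62  2.18  2.2   0.64 -1.22] [-0.28  0.58  2.19  2.15  0.61 -1.15] [-0.47  0.6   2.34  2.12  0.75 -1.35]
```

```bash
cat > press.py <<'E'
from plan import *
D=down.as_rotvec()
p=m.get_position();m.servo_line(p+[0,0,.17],rate=.25)
q=m.solve_ik(arc(0)+[0,0,.1],D);print(np.round(q,2))
m.set_joints(q)
m.servo_line(arc(0)+[0,0,.002],rate=.12)
print("t",m.get_time(),m.get_position()-arc(0),m.get_contact_force().round(1))
m.command_gripper(.02,f_grip=40)
print("w",m.get_width(),m.get_grip_force(),m.get_contact_force().round(1))
c=m.camera("scene");import cv2;cv2.imwrite("pics/s1.png",cv2.resize(c["image"][60:310,180:500,::-1],None,fx=2,fy=2))
E
python3 press.py
```

```text
[ 0.25  0.06  1.78 -0.    1.3   1.74]
t 4.5417 [4.77095752e-04 8.01487269e-05 2.63002965e-03] [-0.5 -0.6  0.2]
w 0.030052030921947692 39.17317450046539 [-0.6  2.4  3.8]
```

View pics/s1.png

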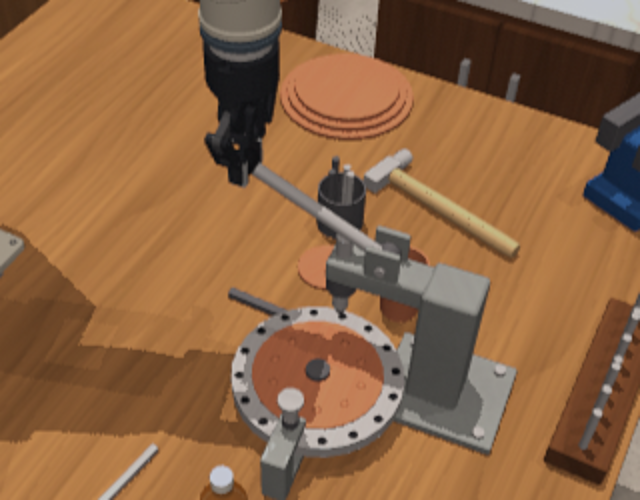

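The ball sits between the pads (width 30 mm). I'll pull along the arc now, watching the force.

```bash
cat > pull.py <<'E'
from plan import *
off=m.get_position()-arc(0);off[:2]=0
go=lambda th,r:m.servo_line(arc(th)+off,rate=r)
def say(th):
    F=m.get_contact_force();print(round(th,3),(m.get_position()-arc(th)-off).round(4),F.round(1),round(m.get_width(),4),round(m.get_time(),2));return F
for th in np.arange(.1,.81,.1):go(th,.1)
F=say(th)
while F[2]<30 and th<.93:
    th+=.015;go(th,.04);m.hold(.1);F=say(th)
import cv2;cv2.imwrite("pics/s2.png",cv2.resize(m.camera("scene")["image"][60:310,180:500,::-1],None,fx=2,fy=2))
E
python3 pull.py
```

```text
0.8 [0.0012 0.0003 0.0008] [-0.8  3.3 10.5] 0.0304 7.88
0.815 [0.0011 0.0003 0.0011] [-0.1  3.9  9.8] 0.0301 8.22
0.83 [0.0009 0.0003 0.0011] [-1.   3.1 10.7] 0.0296 8.57
0.845 [0.0009 0.0003 0.0011] [-0.8  3.2 11.4] 0.0296 8.93
0.86 [0.0008 0.0003 0.0011] [-0.9  3.7 11.6] 0.0297 9.28
0.875 [0.0007 0.0003 0.001 ] [-1.6  3.9 10. ] 0.0298 9.62
0.89 [0.0006 0.0003 0.001 ] [-1.2  3.1 10.7] 0.0297 9.97
0.905 [0.0003 0.0003 0.0015] [-4.9  3.6 18.8] 0.0303 10.32
0.92 [0.0005 0.0003 0.0017] [-5.   3.1 19.9] 0.03 10.68
0.935 [0.0005 0.0003 0.002 ] [-5.9  2.3 24.5] 0.0301 11.03
```

View pics/s2.png

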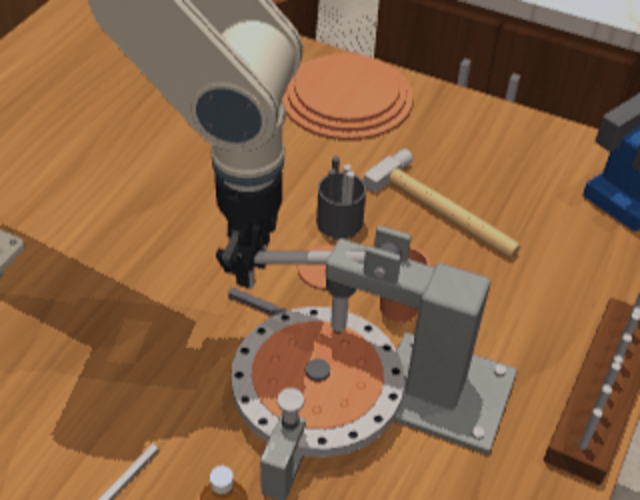

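The ram is down on the copper, and force rises past the spring's 10 N, so this looks like the stop. I'll confirm with a firmer grip and a slight extra push, then ride the lever up and release it.

```bash
cat > up.py <<'E'
from plan import *
say=lambda s:print(s,m.get_position().round(4),m.get_contact_force().round(1),round(m.get_width(),4),round(m.get_time(),2))
m.command_gripper(.02,f_grip=80);say("grip")
p=m.get_position()
for i in range(4):
    m.servo_line(p-[0,0,.0025*(i+1)],rate=.03);m.hold(.1);say(i)
    if m.get_contact_force()[2]>45:break
m.hold(.3)
m.command_gripper(.02,f_grip=40)
off=np.array([0,0,m.get_position()[2]-arc(.85)[2]]);print(off)
for th in np.arange(.75,.04,-.1):m.servo_line(arc(th)+off,rate=.12)
m.servo_line(arc(0)+off,rate=.05);say("up")
m.command_gripper(.085);m.hold(.4);say("open")
m.servo_line(m.get_position()+[0,0,.12],rate=.2);say("clear")
c=m.camera("scene");np.savez("scene0.npz",**c);c=m.camera("top");np.savez("top0.npz",**c)
from geo import *
try:print(blob("scene",290,128,316,152,lambda i:i.max(2)<60))
except Exception as e:print(e)
E
python3 up.py
```

```text
grip [0.465  0.1326 0.1263] [-5.5  2.8 25.7] 0.0287 11.29
0 [0.4651 0.1326 0.1261] [-8.8  0.1 29.6] 0.0294 11.64
1 [0.4656 0.1327 0.1251] [-13.3  -1.2  49.5] 0.0293 11.99
[ 0.          0.         -0.01138884]
up [0.4587 0.132  0.2814] [-9.2  5.5  6.1] 0.0287 15.38
open [0.4615 0.132  0.2818] [0.1 0.6 0. ] 0.0851 16.36
clear [0.461  0.1319 0.4008] [-0.5 -0.8  0.1] 0.0847 17.11
(array([302.08510638, 139.87943262]), array([  6,   6,  14,  13, 141], dtype=int32))
```

The stop is confirmed (stiff, 49 N), and the ball is back at its rest pixel. Next is the wrist flip and the knob approach.

```bash
cat > knob.py <<'E'
from plan import *
import cv2
say=lambda s:print(s,m.get_position().round(4),m.get_contact_force().round(1),round(m.get_width(),4),round(m.get_time(),2))
Y,T=-.03,.15
q=np.array(m.get_joint_positions());print(q.round(2))
m.set_joints([q[0],-.2,1.9,0,.3,q[5]]);say("a")
m.set_joints([-.09,-.2,1.9,3.1,.3,-1.6]);say("b")
ph,r=kpose(.35,Y,T,.07)
print(np.round(m.solve_ik(ph,r),2))
m.move_to(ph,r);say("hi")
m.command_gripper(.05)
p,_=kpose(.104,Y,T,.07);m.servo_line(p+[0,0,.05],rate=.15);say("low")
cv2.imwrite("pics/s3.png",cv2.resize(m.camera("scene")["image"][60:310,130:450,::-1],None,fx=2,fy=2))
c=m.camera("wrist");np.savez("w.npz",pos=m.get_position(),rot=m.get_ee_rot(),**c)
cv2.imwrite("pics/w3.png",c["image"][:,:,::-1])
E
python3 knob.py
```

```text
[0.25 0.05 1.77 0.   1.32 1.74]
a [0.5899 0.1653 0.6071] [ 0.2 -0.7 -1.1] 0.085 18.19
b [ 0.6328 -0.0416  0.7722] [ 0.3 -0.6 -0. ] 0.0849 21.0
[-0.08  0.2   2.5   3.08  0.98 -1.54]
hi [ 0.5277 -0.0174  0.3515] [ 0.1 -0.4  0.3] 0.0848 22.61
low [ 0.5269 -0.0173  0.1551] [ 0.  -0.2 -0.5] 0.0502 24.51
```

View pics/s3.png

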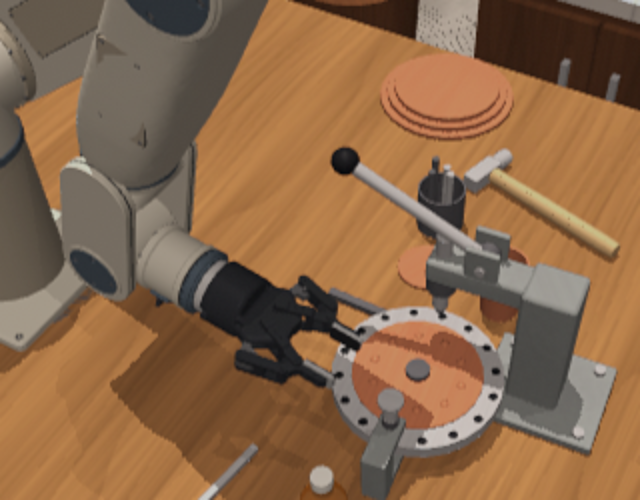

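View pics/w3.png

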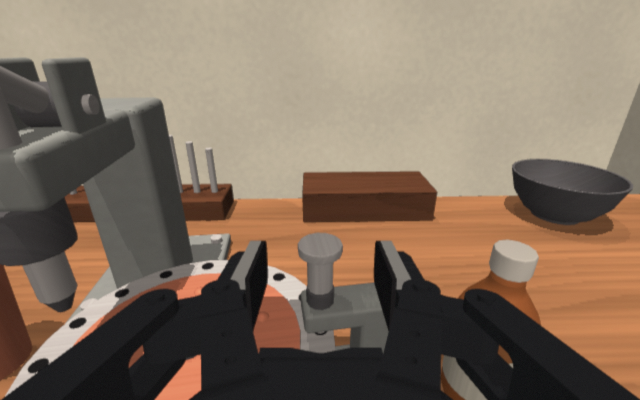

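The wrist view shows the knob lip at (320,245), centred between the fingertips (258 and 385). In the scene view the hand is clear, and the wrist cap is at crop (93,272). Before descending I'll check the wrist's bench clearance and the knob's position from this view.

Run:
```python
from geo import *
from scipy.spatial.transform import Rotation as R
w=np.load("w.npz");T=np.eye(4);T[:3,:3]=R.from_rotvec(w["rot"]).as_matrix();T[:3,3]=w["pos"]
C["w"]={**{k:w[k] for k in("fx","fy","cx","cy")},"cam_to_world":T@w["mount"]}
im=w["image"][:,:];print("knob lip top",[onz("w",(320,v),.126).round(4) for v in(242,245,248)])
# waist foot/sleeve top boundary and lip edge columns
print("lip width", onz("w",(298,245),.126)-onz("w",(342,245),.126))
for nm,p in(("capcentre",(176.5,196)),("capbottom",(182,208)),):
    o,d=ray("scene",*p)
    for y in(-.06,-.08,-.1):
        x=o+d*(y-o[1])/d[1];print(nm,x.round(3))
```

```text
knob lip top [array([ 0.6025, -0.0194,  0.126 ]), array([ 0.5989, -0.0193,  0.126 ]), array([ 0.5954, -0.0192,  0.126 ])]
lip width [0.00072763 0.02860663 0.        ]
capcentre [ 0.237 -0.06   0.179]
capcentre [ 0.264 -0.08   0.213]
capcentre [ 0.29  -0.1    0.246]
capbottom [ 0.243 -0.06   0.139]
capbottom [ 0.269 -0.08   0.175]
capbottom [ 0.294 -0.1    0.21 ]
```

```bash
cat > grasp.py <<'E'
from plan import *
import cv2
say=lambda s:print(s,m.get_position().round(4),m.get_contact_force().round(1),round(m.get_width(),4),round(m.get_time(),2))
Y,T=-.03,.15
p,r=kpose(.104,Y,T,.07);m.servo_line(p,rate=.1);say("low")
p,r=kpose(.104,Y,T,0);m.servo_line(p,rate=.08);say("in")
m.command_gripper(.005,f_grip=60);say("grip");print(m.get_grip_force())
p=m.get_position();d=0
for d in np.r_[.004:.017:.004,.017:.0271:.0015]:
    m.servo_line(p+[0,0,d],rate=.04);m.hold(.1);say(round(d,4))
    if m.get_contact_force()[2]<-28:break
cv2.imwrite("pics/s4.png",cv2.resize(m.camera("scene")["image"][190:330,240:410,::-1],None,fx=4,fy=4))
E
python3 grasp.py
```

```text
low [ 0.5268 -0.0173  0.1047] [ 0.  -0.3 -0.3] 0.0498 25.26
in [ 0.5963 -0.0194  0.1043] [-0.5 -0.6  0.1] 0.0501 26.28
grip [ 0.5963 -0.019   0.1042] [-4.5  2.3  0.3] 0.0157 26.68
58.360310196876526
0.004 [ 0.5962 -0.019   0.1076] [ 2.4  1.4 -8. ] 0.0162 27.03
0.008 [ 0.5962 -0.019   0.112 ] [ 2.6  1.3 -8.7] 0.0167 27.38
0.012 [ 0.5962 -0.019   0.1161] [  2.9   1.7 -10.2] 0.0157 27.73
0.016 [ 0.5962 -0.019   0.1201] [  3.4   2.1 -12. ] 0.0162 28.08
0.017 [ 0.5962 -0.019   0.1211] [  3.9   2.9 -12.5] 0.0163 28.43
0.0185 [ 0.5962 -0.019   0.1223] [  5.3   1.8 -15.1] 0.0163 28.78
0.02 [ 0.5962 -0.019   0.1224] [  8.3   1.9 -22. ] 0.0159 29.13
0.0215 [ 0.5961 -0.019   0.1225] [ 11.4   1.3 -30.3] 0.0163 29.48
```

View pics/s4.png

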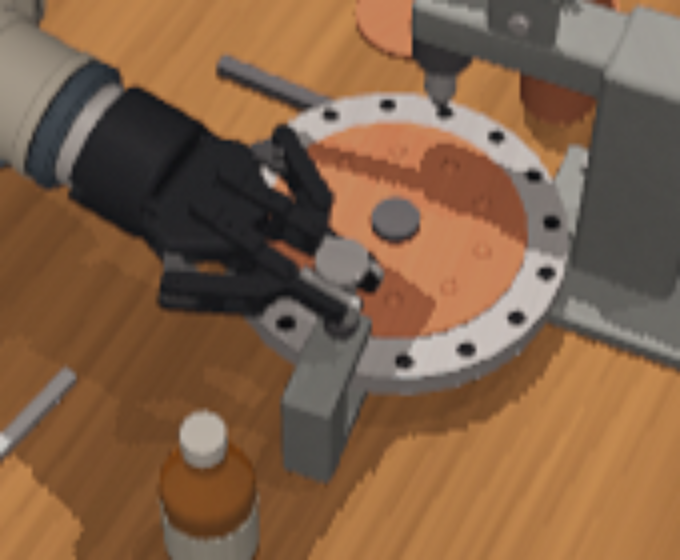

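The picture shows the knob held by the waist and raised, with the lip at crop (342,260). It is hard against its stop: 18 mm travelled, then a stiff rise to 30 N with no further motion and no slip. I'll check that the hold is steady and hand in.

Run:
```python
from rig import manip as m
m.hold(.5);print(m.get_position(),m.get_contact_force(),m.get_width(),m.get_time())
print(m.sign_off())
```

```text
[ 0.59613551 -0.01898889  0.12251185] [ 11.71383546   1.08583886 -29.87336821] 0.01588913637876534 30.0333
the job is handed in; nothing more can be done
None
```

I pulled the lever to its stop and let it return fully up, then lifted the index plunger 18 mm to its stop and handed the job in at about 30 s with the fingers still holding it there; no verdict came back.

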